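# Hook down the locker hatch with the pole

## Task

Pick up the hook pole, catch its upturned tip in the eye on the locker's sprung hatch and swing the hatch all the way down, holding it on the hook so that it never slams down or snaps shut, and without wrenching it. Then unhook and lay the pole back down on the bench; open the hatch with the pole only, not with the robot's hand, and leave the magnet square, pipe elbow and marker that lie near it where they are.

Things in the scene. Friction and masses are not known exactly. Their poses are not given: they have to be found in the camera images.
- locker: Grey steel locker on four dark legs, fixed to the bench: 260 wide (y), 130 deep (x), 290 high (z). Origin: centre of its underside, on the bench. Its x axis points to its back: the hatch is in its front face, x = -65 mm, z = 150 to 278 mm. Stands within 0.25 rad of facing the robot.
- hinge_mid (a point): Middle of the hatch's hinge line: 150 mm above the bench, locker x = -65 mm, y = 0; the line runs along the locker's y. At hatch angle a the eye's bar lies 100*sin(a) + 28*cos(a) mm in front of this line and 100*cos(a) - 28*sin(a) mm above it.
- hatch (a joint): Hatch angle, rad: 0 shut (upright), 1.571 fully down (level, on its stop). 236 wide, 126 high, 0.85 kg, hinged at its lower edge, swings out to the front. A spring pulls it shut (0.36 N m, plus 0.08 friction: 4 to 5 N at the eye starts it; it snaps back if let go early). Past about 0.9 rad its weight wins: carry it on the hook. Once down it stays down.
- pole: Hook pole, 0.2-0.33 kg, lying hook up. Wooden grip 145 long (x -100 to 45 mm), 24 wide (y), 36 high (z); an 8 mm steel rod runs from its front along +x, centre line 10 mm over the underside, to x = 130 mm, then straight up. Origin: underside of the grip, 45 mm behind its front end: hold it there, firmly, across the 24 mm, or it turns in the hand. Pose not reported while held.
- hook_tip (a point): Centre of the round end (radius 4 mm) of the pole's upturned tip: 130 mm ahead of the pole's origin, 30 mm above its underside, 20 mm above the rod's centre line.
- square: Bystander: red and white magnetic welding square, 85x85x17 mm, lying on the bench; origin under its centre.
- elbow: Bystander: brown bent pipe elbow, 36x76x20 mm, lying on the bench in front of the locker; origin under its centre.
- marker: Bystander: white paint marker with yellow cap, 122 mm long, 17 mm thick, on the bench; origin under its centre, its length along its y.
- track_mid (a point): Middle of the hatch's slotted track, on the outer face, 100 mm from the hinge. The eye is clamped in the track, its middle anywhere up to 28 mm left or right of this point: NOT measured, find it by sight or by feel (sweep the tip gently along the hatch at bar height till it touches a leg). Moves with the hatch; its -x points out of the outer face.
- eye_plane (a point): Same track, 28 mm in front of the face: where the eye's bar would be with the eye at mid-track. Eye: square staple of 6 mm round steel, level while the hatch is shut. Bar centre line 28 mm off the face, along the width; two legs run from face to bar, centre lines 22 mm apart. Hole 16 wide by 25 mm deep, open above and below, so the hook can enter from below.

How it is judged (in metres and radians):
On the way, in this order (a step that is already met when the one before it is completed fails the run):
1. the pole is lifted to the hatch in the hand (height (world z) of pole above 0.15 m and contact force between the fingers and pole above 1 N), for 0.1 s.
2. the hook pulls the hatch down to about 0.4 rad against its spring (value of joint hatch between 0.35 and 0.85 rad and contact force between pole and locker above 1 N), for 0.05 s.
3. the hatch is fully down (value of joint hatch above 1.5 rad), for 0.2 s.
At the end, for the whole second after the job is handed in: The hatch is fully down (over 1.5 rad) and the pole lies flat and still on the bench (its origin under 25 mm and its hook tip under 60 mm high), clear of the locker and let go (value of joint hatch above 1.5 rad and height (world z) of pole below 0.025 m and height (world z) of hook_tip below 0.06 m and linear speed of pole below 0.03 m/s and contact force between pole and locker below 0.2 N); the robot touches nothing.
It fails at once if the hatch slams or snaps (over 2.2 rad/s) (velocity of joint hatch above 2.2 rad/s or velocity of joint hatch below -2.2 rad/s).
It fails at once if the pole wrenches the locker with over 25 N (contact force between pole and locker above 25 N).
It fails at once if the robot's hand or arm pushes the locker or its hatch (over 3 N) (contact force between any of the fingers, the arm and locker above 3 N).
It fails at once if the pole is dropped or thrown (linear speed of pole above 1 m/s and contact force between the fingers and pole below 0.1 N).
It fails at once if a bystander is moved by over 30 mm (distance of any of square, elbow, marker from where it was at the start of the episode above 0.03 m).
It also fails if it takes over 72 s, if anything falls off the work surface, if the arm or the gripper's body presses on something with over 40 N, if the wrist force passes 120 N, or if a joint passes its speed limit or range.

## Robot

A 6-joint arm with a two-finger parallel gripper is mounted at the origin on a cart in front of the work surface, level with it; the furniture and walls round the work are solid. World frame = base frame: x ahead of the robot, y to its left, z up, the work surface at z = 0. Lengths are in mm, angles in rad, forces in N, time in s.
With the tool pointing down it reaches from about 300 to 875 mm from the base axis. Payload 6.4 kg.
Tool frame: the origin (TCP) lies midway between the tips of the shut fingers; the grasp point (between the pads) lies 19 mm behind it (robot.hold_point_z is the distance from the TCP to the grasp point, in mm); z points along the fingers, y is the line along which they close (so a half turn about z gives the same grasp; the last joint's range is limited). The gripper opens to 88 mm and grips with 3 to 60 N. Pads are 18 mm wide; open, the fingers measure 123 mm over their backs; the gripper's body (75 mm by 187 mm) begins 45 mm behind the grasp point.
Start: joints at [1.053, 0.181, 1.607, -0, 1.354, -0.206], TCP at [176.383, 547.294, 238.714] pointing down, gripper open.
Joint ranges: [-2.99, 2.99], [-0.89, 2.07], [0.3, 2.58], [-1.14, 4.28], [0, 2.63], [-3.12, 3.12]. Speed limits (rad/s): [2.57, 2.57, 3.01, 3.14, 3.14, 3.14].

## Interface

Orientations are given as a unit quaternion [w, x, y, z].
In Python, from bench import robot, claw, inverse_kinematics, imaging, sign_off, spotter, readout gives the robot as it stands. Calls block until the motion is done:
- robot.move_ptp(position, orientation): joint-space move of the TCP to a pose.
- robot.move_straight(position, speed=150, orientation=None, f_stop=None): straight line of the TCP; orientation=None keeps the orientation; speed is the mean speed in mm/s. With f_stop (N) it stops when the force on the tool has changed by that much, and returns True; else False.
- robot.movej(angles): joint-space move.
- claw.command_gripper(opening, force=None): finger opening in mm; force is the grip in N (None keeps the last); returns when the fingers have stopped.
- robot.dwell(seconds).
- inverse_kinematics(position, orientation): joint angles nearest the present ones, or None.
- imaging.grab_frame(name): name is "scene" or "top" or "wrist"; returns the picture (420x560x3 uint8, red, green, blue); there is no depth.
- imaging.camera_model(name): a dict with "camera_matrix" (3x3 intrinsics, pixels), "pose" (4x4, takes a point from camera to world coordinates); the wrist camera has in their place "mount" (4x4, takes a point from camera to tool coordinates, whose origin is the TCP and whose axes are the flange's). Camera axes: x right, y up, looking along -z (the intrinsics and any distortion apply to the point x, -y, -z); pixel columns grow to the right and rows downward; lengths in mm; the calibration is good to about 2 mm. A picture is of the moment at which its call begins: read the wrist's pose just before it. camera_model takes no time and is no camera call.
A pose or a line that the arm cannot do raises robot.PlanningError and nothing moves.
- sign_off(): hands the job in; it is judged then, once.
Trained networks look in the newest picture that a camera, given by its name, has taken for a name from the list of things; names that differ only in an ending like _2 or _b are one class to them, and where a whole thing is asked for, a point or a joint stands for the part that bears it (a point fixed in the world has none). Each returns a list of dicts, best first, with "p" (0 to 1); they miss things now and then, are a little off and sometimes report something else, mostly with a low value. They report only what shows in the picture. A call takes as long as a camera call.
- spotter.trace(label, camera): "mask" (420x560 bool, what is visible of it).
- spotter.pinpoint(label, camera): "at" ([x, y, z] in mm, in world coordinates, good to about 4 mm: a listed point, or the origin of a listed thing).
Readings, each from a call of its own:
- readout.get_t(): time.
- readout.get_joints(): joint angles.
- readout.get_qvel(): joint speeds.
- readout.get_tau(): joint torques, N m.
- readout.get_position(): TCP position.
- readout.get_tcp_rot(): TCP orientation.
- readout.get_contact_force(): force on the tool from outside, world axes, zero at the start.
- readout.get_ft_torque(): the same for the moment, N m.
- readout.get_grip_width(): finger opening in mm.
- readout.get_finger_force(): force on a finger pad.
Only numpy, scipy, OpenCV 4.12 (cv2) and the standard library are available. Lean on these libraries where they do the work, as an engineer would, in place of code of your own. Each camera call takes 0.05 s, during which the arm holds its last target. There are 200 camera calls.

## Working session

There is one attempt and no reset: what is moved stays moved. The work goes in short steps, each a Python script; the robot and the scene stay as the last script left them, time stands still between calls to the robot, and variables do not carry over. Pictures are saved under pics/ and viewed, at most 10 in all, crops included, and the job is handed in when it is done.

```bash
ls; mkdir -p pics
python3 - <<'E'
from bench import *
import cv2,numpy as np
fs=[]
for c in ("scene","top"):
    f=imaging.grab_frame(c); fs.append(f)
    for n in ("locker","hinge_mid","pole","hook_tip","square","elbow","marker","track_mid","eye_plane"):
        r=spotter.pinpoint(n,c); print(c,n,[(np.round(d["at"]).tolist(),round(d["p"],2)) for d in r[:2]])
for c,f in zip(("scene","top"),fs):
    cv2.imwrite(f"pics/{c}.png",f[:,:,::-1])
    m=imaging.camera_model(c);print(c,np.round(m["pose"],3).tolist(),m["camera_matrix"], [k for k in m])
print(readout.get_t(),readout.get_tcp_rot(),robot.hold_point_z)
E
```

```text
pics
scene locker []
scene hinge_mid [([716.0, -218.0, 151.0], 0.96)]
scene pole [([473.0, -179.0, -1.0], 0.67)]
scene hook_tip [([592.0, -227.0, 34.0], 0.89)]
scene square [([436.0, -11.0, -5.0], 0.93)]
scene elbow [([570.0, 74.0, 6.0], 0.58)]
scene marker [([420.0, 120.0, -0.0], 0.77)]
scene track_mid [([713.0, -215.0, 252.0], 0.66), ([567.0, 76.0, 6.0], 0.31)]
scene eye_plane [([690.0, -223.0, 247.0], 0.68)]
top locker []
top hinge_mid [([715.0, -212.0, 153.0], 0.63)]
top pole [([465.0, -180.0, 0.0], 0.79)]
top hook_tip [([587.0, -229.0, 29.0], 0.61)]
top square [([435.0, -17.0, 2.0], 0.63)]
top elbow [([571.0, 66.0, 3.0], 0.73)]
top marker []
top track_mid [([714.0, -218.0, 253.0], 0.61), ([416.0, 124.0, 2.0], 0.21)]
top eye_plane [([686.0, -224.0, 250.0], 0.69)]
scene [[0.639, 0.315, -0.701, -141.27], [-0.769, 0.262, -0.583, -690.72], [0.0, 0.912, 0.41, 603.986], [0.0, 0.0, 0.0, 1.0]] [[479.85529029   0.         279.80459305]
 [  0.         479.85529029 196.51781528]
 [  0.           0.           1.        ]] ['camera_matrix', 'pose']
top [[0.023, 0.995, -0.097, 484.248], [-1.0, 0.022, -0.016, -81.73], [-0.014, 0.097, 0.995, 1180.425], [0.0, 0.0, 0.0, 1.0]] [[491.91184194   0.         283.45617139]
 [  0.         491.91184194 206.1599922 ]
 [  0.           0.           1.        ]] ['camera_matrix', 'pose']
1.0 [1.22670698e-05 1.55280001e-01 9.87870498e-01 7.26677465e-06] 18.700000000000003
```

View pics/scene.png

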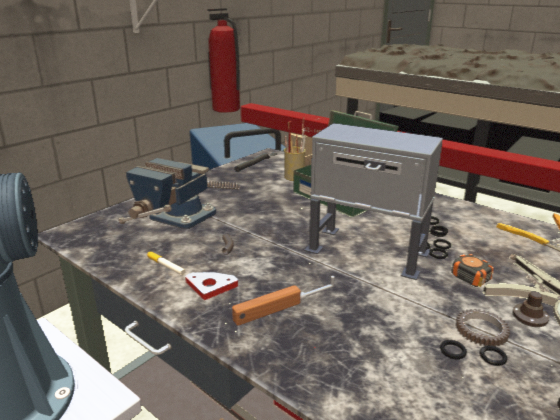

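View pics/top.png

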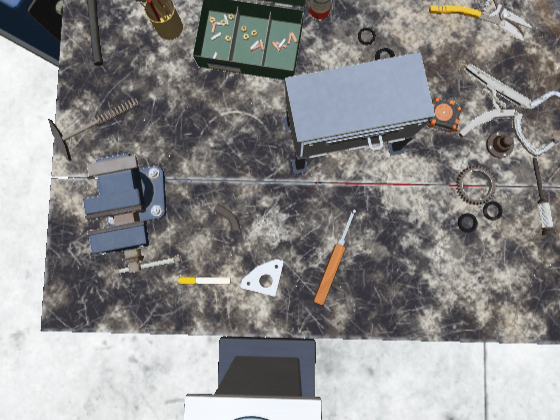

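Scene: pole at ~(265,303), locker front with the eye at ~(373,167). Top: eye at ~(375,142), pole at ~(335,258). I'll zoom in on the locker in both views.

Run:
```python
import cv2,numpy as np
s=cv2.imread("pics/scene.png")[120:220,305:445]; t=cv2.imread("pics/top.png")[45:165,280:440]
s=cv2.resize(s,(784,560//2*2))[:560]; 
s=cv2.resize(cv2.imread("pics/scene.png")[150:190,330:420],None,fx=6,fy=6,interpolation=cv2.INTER_CUBIC)
t=cv2.resize(cv2.imread("pics/top.png")[105:165,285:440],None,fx=5,fy=5,interpolation=cv2.INTER_CUBIC)
o=np.zeros((600,800,3),np.uint8);o[:240,:540]=s;o[250:550,:775]=t
cv2.imwrite("pics/crop.png",o)
```

```text
(no output)
```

View pics/crop.png

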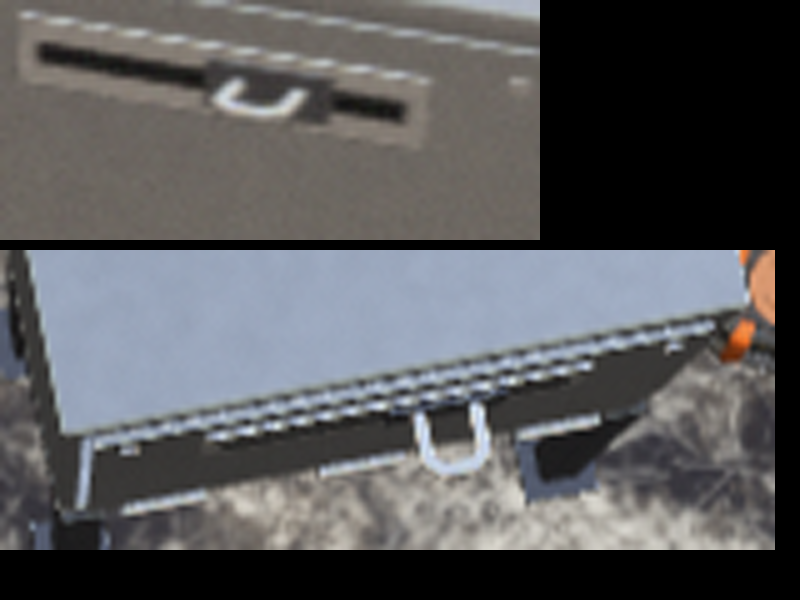

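Bar centre is at (376,148) in top and (373,168) in scene. The locker's top front corners in top are (298.5,141.2) and (434,115.9).

```bash
cat > h.py <<'E'
from bench import *
import numpy as np, cv2
from scipy.spatial.transform import Rotation as R
def ray(c,px,pose=None):
    m=imaging.camera_model(c); K=m["camera_matrix"]; P=np.array(m["pose"] if pose is None else pose)
    d=np.linalg.inv(K)@[px[0],px[1],1]; d=P[:3,:3]@(d*[1,-1,-1]); return P[:3,3],d
def atz(c,px,z,pose=None):
    o,d=ray(c,px,pose); return o+d*(z-o[2])/d[2]
def proj(c,X,pose=None):
    m=imaging.camera_model(c); P=np.array(m["pose"] if pose is None else pose)
    q=P[:3,:3].T@(np.array(X)-P[:3,3]); q=q*[1,-1,-1]; u=m["camera_matrix"]@q; return u[:2]/u[2]
def down(yaw): # tool z down, tool x along (cos yaw, sin yaw)
    return (R.from_euler('z',yaw)*R.from_euler('x',np.pi))
def quat(r): return r.as_quat(scalar_first=True)
def wpose():
    p=np.eye(4); p[:3,:3]=R.from_quat(readout.get_tcp_rot(),scalar_first=True).as_matrix(); p[:3,3]=readout.get_position()
    return p@np.array(imaging.camera_model("wrist")["mount"])
E
python3 - <<'E'
from h import *
a=atz("top",(298.5,141.2),290);b=atz("top",(434,115.9),290);d=a-b
print(a,b,np.linalg.norm(d),(a+b)/2,"yaw",np.arctan2(-d[0],d[1]))
e=atz("top",(376.2,148.2),250);print("eye top",e,"scene",atz("scene",(373,168),250))
print(proj("top",[590,-228,30]),proj("top",[469,-180,36]),proj("scene",[590,-228,30]))
print(imaging.camera_model("wrist")["mount"])
for y in (-.378,-.378+np.pi):
  print(inverse_kinematics([469,-180,100],quat(down(y))))
E
```

```text
[691.64432075 -92.25637972 290.        ] [ 744.13730262 -341.02883621  290.        ] 254.25036530244418 [ 717.89081168 -216.64260797  290.        ] yaw 0.20795743599090816
eye top [ 690.29074803 -241.92771937  250.        ] scene [ 698.61970041 -243.51835814  250.        ]
[353.71282424 210.30403215] [332.72173069 261.80143353] [332.51682235 277.44972339]
[[-1.78427068e-04  9.66650085e-01  2.56100724e-01  6.60154308e+01]
 [ 9.99999673e-01 -2.95457006e-05  8.08226389e-04 -6.64766243e-01]
 [ 7.88838783e-04  2.56100785e-01 -9.66649764e-01 -1.46078202e+02]
 [ 0.00000000e+00  0.00000000e+00  0.00000000e+00  1.00000000e+00]]
[-6.03158617e-01  1.97105197e-01  1.89814969e+00 -4.44089210e-16
  1.04633777e+00  1.34563771e+00]
[-0.60315862  0.1971052   1.89814969  0.          1.04633777 -1.79595494]
```

Run:
```python
from h import *
yl=.208;L=np.array([np.cos(yl),np.sin(yl),0])
e=np.array([692,-242,250.])
p=e-60*L;p[2]=320
robot.move_ptp(p,quat(down(yl)))
P=wpose();f=imaging.grab_frame("wrist");np.save("P1.npy",P);cv2.imwrite("pics/w1.png",f[:,:,::-1])
print(readout.get_joints(),imaging.camera_model("wrist")["camera_matrix"][0,0],proj("wrist",e,P))
for n in ("eye_plane","track_mid","hinge_mid"): print(n,[(np.round(d["at"],1).tolist(),round(d["p"],2)) for d in spotter.pinpoint(n,"wrist")[:1]])
robot.move_ptp([469,-180,200],quat(down(-.378)))
P=wpose();f=imaging.grab_frame("wrist");np.save("P2.npy",P)
for n in ("pole","hook_tip"): print(n,[(np.round(d["at"],1).tolist(),round(d["p"],2)) for d in spotter.pinpoint(n,"wrist")[:1]])
m=spotter.trace("pole","wrist")
if m:
    mm=m[0]["mask"].astype(np.uint8); print(m[0]["p"],cv2.minAreaRect(cv2.findNonZero(mm)))
for X in ([469,-180,36],[589,-228,30]): print(proj("wrist",X,P))
cv2.imwrite("pics/w2.png",f[:,:,::-1])
print(readout.get_t())
```

```text
[-5.54168779e-01  3.70121643e-01  1.21029177e+00  1.30471273e-04
  1.56122914e+00  8.07329982e-01] 297.3520777952797 [282.50245929 141.26122193]
eye_plane [([435.2, -13.4, -2.0], 0.3)]
track_mid [([712.4, -215.7, 247.1], 0.74)]
hinge_mid [([720.1, -217.0, 151.5], 0.9)]
pole [([467.5, -177.7, 0.6], 0.88)]
hook_tip [([587.4, -223.9, 30.6], 0.88)]
0.64 ((282.4096374511719, 174.01513671875), (218.08534240722656, 23.40846061706543), 89.454345703125)
[280.42032547 198.705582  ]
[280.73974714  68.27377791]
5.5167
```

View pics/w1.png

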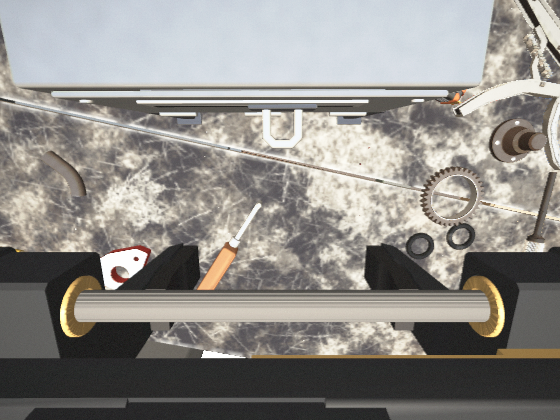

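View pics/w2.png

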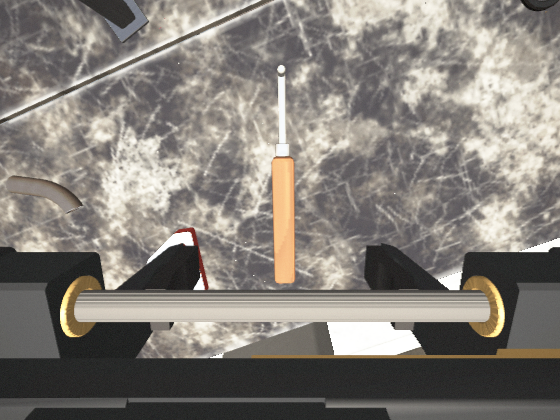

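The wrist view w1 shows the eye bar at (282.5,143), against a predicted (282.5,141), and the locker edge level, so yaw 0.208 holds. In w2 the pole is centred in the hand, tip at (281,69). I'll grasp it and bring the tip below the eye.

```bash
cat >> h.py <<'E'
YL=.208;L=np.array([np.cos(YL),np.sin(YL),0]);BAR=np.array([690.9,-242.2,250.])
Q=quat(down(YL))
def tip2tcp(t): return np.array(t)-130*L+np.array([0,0,-26.])
E
python3 - <<'E'
from h import *
q=quat(down(-.38))
claw.command_gripper(64)
robot.move_straight([468,-179.3,4],120,q)
print(claw.command_gripper(10,60),readout.get_grip_width(),readout.get_finger_force())
robot.move_straight([468,-179.3,60],80)
print(readout.get_contact_force(),readout.get_ft_torque())
t=BAR-60*L;t[2]=222
robot.move_ptp(tip2tcp(t),Q)
for n in ("scene","top"):
    f=imaging.grab_frame(n);cv2.imwrite(f"pics/a_{n}.png",f[:,:,::-1])
    print(n,proj(n,t),[(np.round(d["at"],1).tolist(),round(d["p"],2)) for d in spotter.pinpoint("hook_tip",n)[:1]],t)
print(readout.get_t(),readout.get_joints(),readout.get_contact_force(),readout.get_ft_torque(),readout.get_grip_width())
a=cv2.imread("pics/a_scene.png");b=cv2.imread("pics/a_top.png")
u=proj("scene",t).astype(int);v=proj("top",t).astype(int)
o=np.zeros((600,800,3),np.uint8)
o[:300,:400]=cv2.resize(a[u[1]-60:u[1]+40,u[0]-80:u[0]+60],(400,300))
o[:300,400:]=cv2.resize(b[v[1]-50:v[1]+50,v[0]-60:v[0]+73],(400,300))
o[300:,:400]=cv2.resize(a,(400,300));o[300:,400:]=cv2.resize(b,(400,300))
cv2.imwrite("pics/a.png",o)
E
```

```text
False 23.438983313449594 59.73203502595425
[-0.58758235  1.0980825  -2.75518472] [-0.01169941  0.13562003  0.00747859]
scene [359.96646924 191.6104573 ] [([419.5, 121.9, 0.3], 0.19)] [ 632.19324731 -254.59020534  222.        ]
top [380.04098404 180.5077752 ] [([629.4, -251.1, 217.4], 0.97)] [ 632.19324731 -254.59020534  222.        ]
10.3083 [-7.12625414e-01  2.29818836e-01  1.64312883e+00  1.45886362e-04
  1.27255653e+00  6.50080692e-01] [-0.3002798  -0.25337688 -2.35906165] [-0.00140608  0.12572996 -0.01753851] 23.42553888359665
```

View pics/a.png

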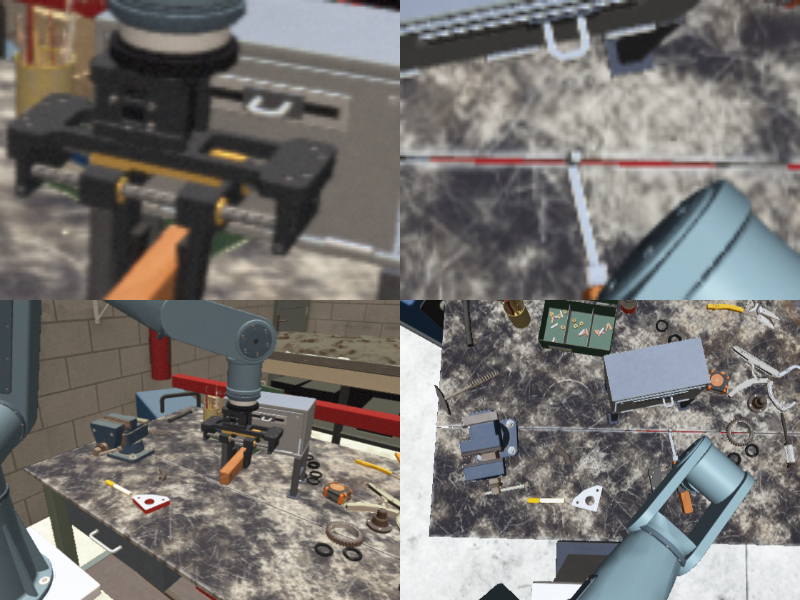

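The tip shows at (378.2,182.3) in top, against a commanded (380,180.5). That is about 3 mm to the left and 2–3 mm short, so I'll correct for it and slide under the eye.

```bash
cat >> h.py <<'E'
Y=np.array([-np.sin(YL),np.cos(YL),0])
CORR=2.2*L-3.0*Y
def go(fwd,z,lat=0,speed=60,f_stop=None): # tip at fwd mm behind the bar, height z
    t=BAR+fwd*L+lat*Y+CORR; t[2]=z
    return robot.move_straight(tip2tcp(t),speed,Q,f_stop)
E
python3 - <<'E'
from h import *
print(go(-30,220))
f0=readout.get_contact_force()
print(go(13,220,0,40,4), readout.get_contact_force()-f0)
f=imaging.grab_frame("top")
print([(np.round(d["at"],1).tolist(),round(d["p"],2)) for d in spotter.pinpoint("hook_tip","top")[:1]],BAR+13*L)
t=BAR+13*L;t[2]=220;v=proj("top",t).astype(int);print(v,proj("top",t),proj("top",BAR))
cv2.imwrite("pics/b.png",cv2.resize(f[v[1]-25:v[1]+35,v[0]-40:v[0]+40,::-1],None,fx=10,fy=10,interpolation=cv2.INTER_CUBIC))
E
```

```text
False
False [ 0.41123278 -0.69157772  0.73572325]
[([704.0, -241.8, 222.3], 0.61)] [ 703.61979642 -239.51545551  250.        ]
[372 144] [372.38178872 144.80414017] [376.34396228 147.89034173]
```

View pics/b.png

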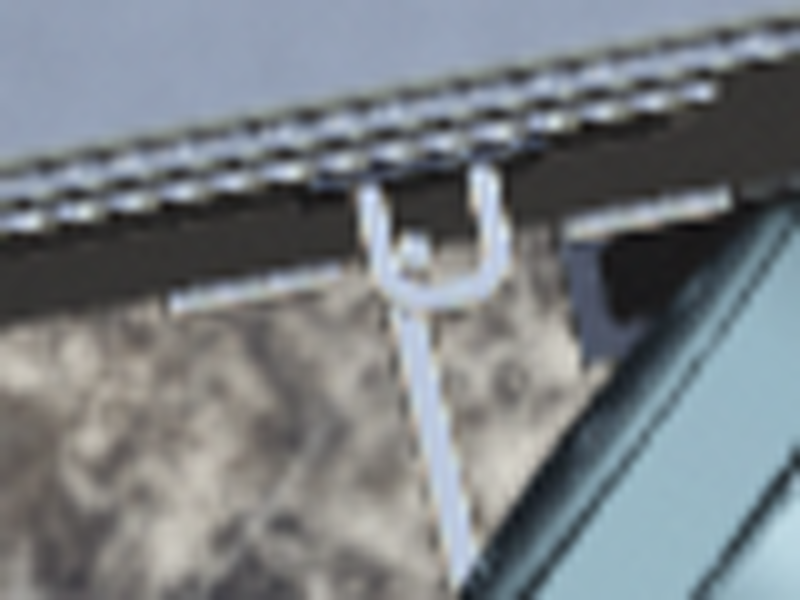

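The tip sits at crop (415,248). Allowing for parallax it will rise to about (445,208), inside the eye (legs at ~383 and 497). Raising now.

Run:
```python
from h import *
go(12,220)
f0=readout.get_contact_force();np.save("f0.npy",f0)
r=go(12,261,0,30,4); print(r,readout.get_position()[2],readout.get_contact_force()-f0)
if not r:
    # feel sideways & pull
    a=go(12,261,8,15,2.5);p1=readout.get_position();go(12,261,0,30)
    b=go(12,261,-8,15,2.5);p2=readout.get_position();go(12,261,0,30)
    c0=tip2tcp(BAR+CORR+12*L); print(a,(p1-c0)@Y,b,(p2-c0)@Y)
    c=go(0,261,0,15,2.5);p3=readout.get_position(); print(c,(p3-c0)@L+12,readout.get_contact_force()-f0)
print(readout.get_t())
```

```text
False 234.6794231530011 [-0.08768873  0.14192659 -0.24312449]
True 7.041892612145985 True -3.7753763343454994
True 4.400372980262196 [ 3.74648158  0.41165822 -0.05836146]
16.275
```

Hooked: the legs touch at +7.0 and −3.8, so the centre is at +1.6, and the bar is felt. I'll find the crook height by feel, then start pulling along the arc.

```bash
cat >> h.py <<'E'
LAT=1.6
def arc(a,gx,gz,speed=25):
    s,c=np.sin(a),np.cos(a)
    go(-(100*s+28*c-28)+gx,150+100*c-28*s+gz,LAT,speed)
E
python3 - <<'E'
from h import *
f0=np.load("f0.npy")
go(9,261,LAT,40)
r=go(9,274,LAT,15,2); z=readout.get_position()[2]; print(r,"tip z above bar at rod contact",z+26-250,readout.get_contact_force()-f0)
g=z+26-250 if r else 17
np.save("g.npy",g)
go(9,250+g-5,LAT,40)
for a in np.arange(0,.56,.05):
    arc(a,5.0,g-5); F=readout.get_contact_force()-f0
    print(round(a,2),np.round([F@L,F@Y,F[2]],1),end=' ')
    if np.linalg.norm(F)>13: print("STOP");break
f=imaging.grab_frame("top");cv2.imwrite("pics/c.png",f[:,:,::-1])
print([(np.round(d["at"],1).tolist(),round(d["p"],2)) for d in spotter.pinpoint("track_mid","top")[:1]],readout.get_t())
E
```

```text
True tip z above bar at rod contact 13.747752708049461 [ 0.7847723   0.27054909 -0.6069875 ]
0.0 [0.7 0.6 0.1] 0.05 [ 3.7  0.5 -1.3] 0.1 [ 2.1  0.3 -0.7] 0.15 [ 2.4 -0.2 -0.1] 0.2 [1.  0.4 0.4] 0.25 [ 1.9 -0.   0.1] 0.3 [0.8 1.2 1.2] 0.35 [1.  0.2 0.3] 0.4 [ 1.  -1.1 -0. ] 0.45 [1.2 0.8 0.1] 0.5 [ 1.  -0.4  0.8] 0.55 [ 1.4 -0.5 -0.8] [([659.6, -226.7, 238.6], 0.81)] 21.6167
```

Run:
```python
from h import *
f0=np.load("f0.npy");g=float(np.load("g.npy"))
for a in np.arange(.6,1.66,.05):
    gx=np.interp(a,[.55,.8,1.1,1.57],[5,5,7,9]); gz=g+np.interp(a,[.55,1.0,1.4],[-5,-2,0])
    arc(min(a,1.571),gx,gz,20) if a<1.571 else arc(1.571,9,g-(a-1.571)*100,20)
    F=readout.get_contact_force()-f0
    print(round(a,2),np.round([F@L,F@Y,F[2]],1),end=' ')
    if round(a,2) in(.8,1.0,1.2,1.4,1.6):
        imaging.grab_frame("top");r=spotter.pinpoint("track_mid","top")[:1]
        for d in r: print("\n track",np.round(716-216j*0-d["at"][0]),np.round(d["at"][2]),round(d["p"],2))
    if np.linalg.norm(F)>13: print("STOP");break
f=imaging.grab_frame("scene");cv2.imwrite("pics/d1.png",f[:,:,::-1])
f2=imaging.grab_frame("top")
cv2.imwrite("pics/d.png",np.hstack([cv2.resize(f[80:290,250:450,::-1],(400,420)),cv2.resize(f2[90:270,300:450,::-1],(350,420))]))
print(readout.get_t())
```

```text
0.6 [ 1.   0.3 -0.5] 0.65 [ 1.2  1.1 -0.6] 0.7 [-0.1  0.4 -0.3] 0.75 [ 0.1 -0.3  0.2] 0.8 [ 0.3 -0.  -0. ] 
 track (74+0j) 222.0 0.81
0.85 [ 0.8 -0.2 -0.2] 0.9 [ 0.7  0.2 -0.2] 0.95 [-0.4  0.5 -1.4] 1.0 [-0.   0.6 -0.9] 
 track (88+0j) 204.0 0.94
1.05 [ 0.9 -0.1 -2.5] 1.1 [-0.   0.2 -2.7] 1.15 [ 0.8 -0.1 -1.5] 1.2 [ 0.3  0.3 -2. ] 
 track (96+0j) 184.0 0.57
1.25 [ 1.6  0.3 -1.6] 1.3 [-0.1 -0.1 -1.8] 1.35 [ 0.1 -0.1 -2.1] 1.4 [ 0.3 -0.5 -2.4] 
 track (99+0j) 167.0 0.69
1.45 [ 0.4 -0.2 -2.3] 1.5 [ 0.8  0.  -2. ] 1.55 [ 1.3 -0.2 -2.1] 1.6 [-0.4  0.6  0.3] 
 track (284+0j) -0.0 0.65
1.65 [0.6 1.  0.1] 30.9583
```

View pics/d.png

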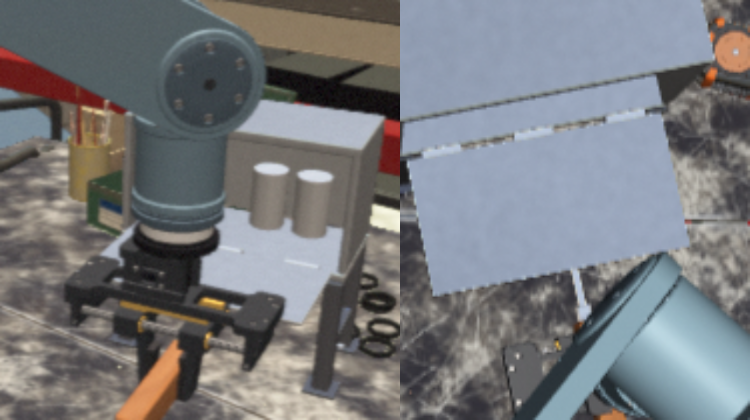

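The hatch is level in both views and resting on its stop, with the pole unloaded. Next I unhook downward, retract and lay the pole in its original place.

Run:
```python
from h import *
f0=np.load("f0.npy");g=float(np.load("g.npy"))
z=122+g-8
for dz in (10,20,40):
    s=go(-72+9,z-dz,LAT,40,5); print(s,readout.get_contact_force()-f0)
s=go(-72-75,z-40,LAT,60,5); print(s,readout.get_contact_force()-f0)
q=quat(down(-.38))
if not s:
    robot.move_straight([450,-200,55],100,q)
    s=robot.move_straight([450,-200,3],30,q,4); print(s,readout.get_position())
    claw.command_gripper(32); robot.dwell(.2); claw.command_gripper(64)
    robot.move_straight([450,-200,150],100,q)
    robot.move_ptp([300,0,300],q) if inverse_kinematics([300,0,300],q) is not None else None
f=imaging.grab_frame("scene")
for n in ("pole","hook_tip","square","elbow","marker"): print(n,[(np.round(d["at"]).tolist(),round(d["p"],2)) for d in spotter.pinpoint(n,"scene")[:1]])
cv2.imwrite("pics/e.png",f[:,:,::-1]);print(readout.get_t())
```

```text
False [ 0.66222803 -0.12851394 -0.85749948]
False [0.22367566 0.76998489 0.0013792 ]
False [0.12546577 1.35599595 0.06522257]
False [ 0.08116934  1.40957236 -0.37679935]
True [ 449.94440908 -199.95462182    4.03852801]
pole [([452.0, -198.0, -2.0], 0.96)]
hook_tip [([572.0, -245.0, 32.0], 0.92)]
square [([438.0, -11.0, -2.0], 0.61)]
elbow [([568.0, 73.0, 3.0], 0.66)]
marker [([419.0, 119.0, 3.0], 0.82)]
40.9417
```

View pics/e.png

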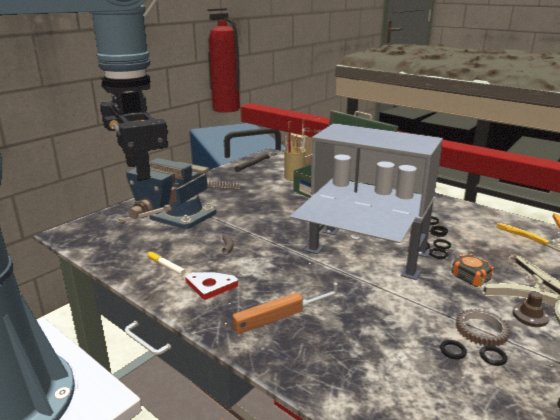

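The hatch is down at (370,205), the pole is flat on the bench at (265,310), the bystanders have not moved, and the arm is clear.

```bash
python3 -c "
from bench import *
print(sign_off())"
```

```text
the job is handed in; nothing more can be done
None
```

I opened the hatch fully with the pole and laid the pole back flat on the bench; the square, elbow and marker have not visibly moved. I handed the job in at about 41 s of the 72 s allowed, and sign-off returned no verdict.

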